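# Fetch the stapler from behind the things on the desk stand

### The arm

A 6-joint arm with a two-finger parallel gripper is mounted at the origin on a cart in front of the work surface, level with it; the furniture and walls round the work are solid. World frame = base frame: x ahead of the robot, y to its left, z up, the work surface at z = 0. Lengths are in m, angles in rad, forces in N, time in s.
With the tool pointing down it reaches from about 0.325 to 0.85 m from the base axis. Payload 15.5 kg.
Tool frame: the origin (TCP) lies midway between the tips of the shut fingers; the grasp point (between the pads) lies 19 mm behind it; z points along the fingers, y is the line along which they close (so a half turn about z gives the same grasp; the last joint's range is limited). The gripper opens to 91 mm and grips with 3 to 60 N. Pads are 32 mm wide; open, the fingers measure 118 mm over their backs; the gripper's body (76 mm by 178 mm) begins 60 mm behind the grasp point.
Start: joints at [1.224, 0.494, 1.345, -0, 1.302, -0.096], TCP at [0.156, 0.605, 0.214] pointing down, gripper open.
Joint ranges: [-2.91, 2.91], [-0.82, 2.16], [0.22, 2.67], [-1.22, 4.37], [0.12, 2.79], [-3.08, 3.08]. Speed limits (rad/s): [1.89, 1.89, 2.57, 3.01, 3.01, 3.01].

### API

Orientations are given as a unit quaternion [w, x, y, z].
In Python, from cell import r, imaging, find_in, masks_of gives the robot as it stands.
- The arm moves only by the tool apply_moves, never from a script. Its argument "motion" is a list that holds one entry, the list of rows, each a list of 4 numbers: the shift along the tool's x, y, z in cm, then the turn about the tool's z in degrees. In form: [[[dx, dy, dz, yaw], ...]]. A call has 1 to 20 rows; each row shifts and turns the commanded pose from where the row before left it, along the tool's axes as they then stand; what a row does not reach is not made up. A row lasts 1/8 s, in which the tool goes at most 62.5 mm and 10.7 degrees, less where a joint would pass 70% of its speed; a pose out of reach is approached as far as the arm can. A call is refused whole if a number of a shift passes 6.25 or a number of a turn 10.7, either way. A call with a gripper value outside its range is refused whole. "grip" is the closure, from 0 (fully open) to 1 (shut), set as the call begins (left out, the last holds). The fingers move at their own pace and stop on an object; the grip force is fixed at half the most. Time passes only in rows, so rows that do not move let the fingers close. It gives the time, the measured TCP pose, the force, the opening and the grip force at its end, in the units of the state.
- r.observe(): the state, without advancing time (a new reading comes with each control period).
- imaging.camera(name): name is "scene" or "top" or "wrist"; returns the picture (384x512x3 uint8, red, green, blue); there is no depth.
- imaging.camera_params(name): a dict with "intrinsics" (3x3 intrinsics, pixels), "R" (3x3) and "t" (3): a world point X has camera coordinates R X + t; the wrist camera has in their place "tool_from_camera" (4x4, takes a point from camera to tool coordinates, whose origin is the TCP and whose axes are the flange's). Camera axes: x right, y down, z forward; pixel columns grow to the right and rows downward; lengths in m; the calibration is good to about 2 mm. A picture is of the moment at which its call begins: read the wrist's pose just before it. camera_params takes no time and is no camera call.
- r.job_done(): hands the job in; it is judged then, once.
Trained networks look in the newest picture that a camera, given by its name, has taken for a name from the list of things; names that differ only in an ending like _2 or _b are one class to them, and where a whole thing is asked for, a point or a joint stands for the part that bears it (a point fixed in the world has none). Each returns a list of dicts, best first, with "score" (0 to 1); they miss things now and then, are a little off and sometimes report something else, mostly with a low value. They report only what shows in the picture. A call takes as long as a camera call. They do not tell look-alikes from the thing itself.
- find_in(label, camera): "location" ([column, row] in pixels, amid what is visible of it).
- masks_of(label, camera): "pixels" (384x512 bool, what is visible of it) and "location" ([column, row] in pixels, amid what is visible of it).
The state is a dict: "clock": time; "qpos": joint angles; "qd": joint speeds; "joint_efforts": joint torques, N m; "position": TCP position; "tcp_rot": TCP orientation; "wrist_force": force on the tool from outside, world axes, zero at the start; "ft_torque": the same for the moment, N m; "finger_gap": opening from 0.0 (shut) to 1.0 (fully open); "finger_force": force on a finger pad.
Only numpy, scipy, OpenCV 4.12 (cv2) and the standard library are available. Lean on these libraries where they do the work, as an engineer would, in place of code of your own. Each camera call takes 0.05 s, during which the arm holds its last target. There are 200 camera calls.

### The job

I need the stapler that lies at the back of the wooden desk stand. First move the tea cup, the clip box and the stamp that stand in front of it over to the cork mat, then lay the stapler in the middle of the diary, lengthwise with it, and finally put the cup, the box and the stamp back on the same spots of the stand where each stood before. Keep the cup upright all the while, and do not disturb the calculator, the sticky notes or the hole punch.

Things in the scene. Friction and masses are not known exactly. Their poses are not given: they have to be found in the camera images.
- stapler: Blue and black desk stapler lying on its base, 34 (x) x 142 (y) x 36 mm high, 0.17 kg. Origin: centre of its underside; y along its length. Base plate 34 mm wide, 5 mm high; fixed upper arm 24 mm wide, from 21 to 36 mm above the underside: grip across it near the middle. Starts on the stand behind the row of three things, parallel to the row, only about 8 mm from them.
- tea_cup: Pale ceramic tea cup without handle, round, 67 mm across, 83 mm high, walls nearly straight, 0.21 kg. Origin at the centre of its underside, z up. It starts in the row on the stand.
- clip_box: Round dark open box of paper clips, 68 mm across, 30 mm high, 0.09 kg. Origin at the centre of its underside, z up. It starts in the row on the stand; the cup may be its neighbour and is much taller.
- stamp: Round wooden hand stamp standing on its rubber face, 84 mm high: foot 66 mm across and 24 mm high, above it a slim neck and an upright knob handle 28 mm across from 48 to 76 mm above the underside, 0.15 kg. Origin at the centre of its underside, z up. Grip it by the knob. It starts in the row on the stand.
- stand: Fixed flat light-wood desk stand, 180 (x) x 290 (y) mm, floor 8 mm above the desk, back lip 10 mm above the floor, open elsewhere. Origin: centre of its underside; x towards the lip, y along the row. The three things stand in a row at x = -14, y = -95, 0, 95 mm, which in which place varies; the stapler lies at about x = 45 mm, parallel to y.
- mat: Fixed rectangular cork mat, 280 (x) x 160 (y) x 3 mm, lying on the desk left or right of the stand's front; the place to park the three things meanwhile. Origin at the centre of its underside; x along its length.
- diary: Fixed closed black pocket diary lying flat on the desk on the other side from the mat, cover 92 (x) x 168 (y) mm, top 15 mm above the desk; a thin ribbon sticks out at its -y end. Origin on its underside; the middle of the cover lies 16 mm from the origin towards +y; y along its length.
- calculator: Bystander: flat pocket calculator, 120 x 74 x 14 mm, on the desk in front of the stand. Origin at the centre of its underside. Leave it alone.
- sticky_notes: Bystander: yellow pad of sticky notes, 74 x 74 x 18 mm, on the desk to the right of the stand, towards the back. Origin at the centre of its underside. Leave it alone.
- hole_punch: Bystander: grey and black two-hole punch, 96 x 112 x 46 mm, on the desk to the left of the stand, towards the back. Origin at the centre of its underside. Leave it alone.
Not all that is in view belongs to the job. There is more than one size of the tea_cup; the job needs the larger. Of the things shaped like the stamp, the wooden one is meant.

How it is judged:
On the way, in this order (a step that is already met when the one before it is completed fails the run):
1. the cup, the clip box and the stamp all stand on the cork mat, while the stapler still lies in its place (x of tea_cup in the frame of mat between -0.125 and 0.125 m and y of tea_cup in the frame of mat between -0.065 and 0.065 m and z of each of tea_cup, clip_box, stamp in the frame of mat below 0.01 m and angle between each of tea_cup, clip_box, stamp's own z axis and vertical below 0.1 rad and linear speed of each of tea_cup, clip_box, stamp below 0.03 m/s and x of clip_box in the frame of mat between -0.125 and 0.125 m and y of clip_box in the frame of mat between -0.065 and 0.065 m and x of stamp in the frame of mat between -0.125 and 0.125 m and y of stamp in the frame of mat between -0.065 and 0.065 m and distance of stapler from where it was at the start of the episode below 0.03 m), for 0.2 s.
2. the stapler lies lengthwise in the middle of the diary, while the three still stand on the mat (x of stapler in the frame of diary between -0.015 and 0.015 m and y of stapler in the frame of diary between 0.001 and 0.031 m and z of stapler in the frame of diary between 0.01 and 0.021 m and angle between the y axis of stapler and the y axis of diary, either way round below 0.2 rad and angle between each of stapler, tea_cup, clip_box, stamp's own z axis and vertical below 0.1 rad and linear speed of each of stapler, tea_cup, clip_box, stamp below 0.03 m/s and x of tea_cup in the frame of mat between -0.125 and 0.125 m and y of tea_cup in the frame of mat between -0.065 and 0.065 m and z of each of tea_cup, clip_box, stamp in the frame of mat below 0.01 m and x of clip_box in the frame of mat between -0.125 and 0.125 m and y of clip_box in the frame of mat between -0.065 and 0.065 m and x of stamp in the frame of mat between -0.125 and 0.125 m and y of stamp in the frame of mat between -0.065 and 0.065 m), for 0.2 s.
At the end, for the whole second after the job is handed in: The stapler lies on the diary, centre within 15 mm of the cover's middle along and across, lengthwise within 0.2 rad either way round; the cup, the clip box and the stamp each stand upright on the stand within 15 mm of where that same thing stood at the start; all at rest (x of stapler in the frame of diary between -0.015 and 0.015 m and y of stapler in the frame of diary between 0.001 and 0.031 m and z of stapler in the frame of diary between 0.01 and 0.021 m and angle between the y axis of stapler and the y axis of diary, either way round below 0.2 rad and angle between each of stapler, tea_cup, clip_box, stamp's own z axis and vertical below 0.1 rad and linear speed of each of stapler, tea_cup, clip_box, stamp below 0.03 m/s and distance of each of tea_cup, clip_box, stamp from where it was at the start of the episode below 0.015 m); the robot touches nothing.
It fails at once if the tea cup is tipped by more than 0.4 rad (angle between tea_cup's own z axis and vertical above 0.4 rad).
It fails at once if the calculator is pushed by more than 25 mm (distance of calculator from where it was at the start of the episode above 0.025 m).
It fails at once if the pad of sticky notes is pushed by more than 25 mm (distance of sticky_notes from where it was at the start of the episode above 0.025 m).
It fails at once if the hole punch is pushed by more than 25 mm (distance of hole_punch from where it was at the start of the episode above 0.025 m).
It also fails if it takes over 144 s, if anything falls off the work surface, if the arm or the gripper's body presses on something with over 40 N, if the wrist force passes 120 N, or if a joint passes its speed limit or range.

## Working session

There is one attempt and no reset: what is moved stays moved. The work goes in short steps, Python scripts to look and compute and a tool call to move; the robot and the scene stay as the last step left them, time stands still between calls to the robot, and variables do not carry over. Pictures are saved under pics/ and viewed, at most 14 in all, crops included, and the job is handed in when it is done.

Besides the shell and the picture viewer there is one more tool, called after ">>>" by a JSON object that holds its "name" and its "arguments". apply_moves: Moves the arm, as the interface text tells. Its arguments: {"type":"object","properties":{"motion":{"type":"array","items":{"type":"array","items":{"type":"array","items":{"type":"number"}}}},"grip":{"type":"number"}},"required":["motion"]}

```bash
mkdir -p pics; ls
cat > h.py <<'E'
import numpy as np,cv2
from cell import r, imaging, find_in, masks_of
def pix2w(cam,px,z):
    p=imaging.camera_params(cam);K=np.array(p["intrinsics"]);R=np.array(p["R"]);t=np.array(p["t"])
    d=R.T@np.linalg.inv(K)@np.array([px[0],px[1],1.]);c=-R.T@t
    return c+d*(z-c[2])/d[2]
def w2pix(cam,X):
    p=imaging.camera_params(cam);q=np.array(p["intrinsics"])@(np.array(p["R"])@np.array(X)+np.array(p["t"]));return q[:2]/q[2]
def save(n,im,s=1):
    cv2.imwrite(n,cv2.resize(im[:,:,::-1],None,fx=s,fy=s,interpolation=cv2.INTER_CUBIC))
E
python3 - <<'E'
from h import *
for c in ["top","scene"]:
    im=imaging.camera(c);save(f"pics/{c}0.png",im,1.5)
    p=imaging.camera_params(c);print(c,-np.array(p["R"]).T@p["t"])
    for l in ["stapler","tea_cup","clip_box","stamp","stand","mat","diary","calculator","sticky_notes","hole_punch"]:
        print(l,[(np.round(d["location"]).tolist(),round(d["score"],2)) for d in find_in(l,c)])
s=r.observe();print(s)
E
```

```text
pics
top [ 0.48454923 -0.01012969  0.99850509]
stapler [([269.0, 160.0], 0.75)]
tea_cup [([190.0, 178.0], 0.79), ([233.0, 176.0], 0.72)]
clip_box [([266.0, 181.0], 0.69)]
stamp [([300.0, 179.0], 0.69), ([290.0, 235.0], 0.65), ([152.0, 220.0], 0.6)]
stand [([278.0, 171.0], 0.79)]
mat [([364.0, 232.0], 0.77), ([266.0, 182.0], 0.66)]
diary [([151.0, 218.0], 0.82)]
calculator [([248.0, 268.0], 0.58)]
sticky_notes [([342.0, 148.0], 0.7)]
hole_punch [([160.0, 135.0], 0.79)]
scene [-0.18588992 -0.61842603  0.85107866]
stapler [([170.0, 168.0], 0.73), ([288.0, 176.0], 0.69), ([331.0, 271.0], 0.33)]
tea_cup [([250.0, 168.0], 0.64), ([221.0, 164.0], 0.5)]
clip_box [([275.0, 187.0], 0.75), ([224.0, 143.0], 0.65)]
stamp [([263.0, 223.0], 0.83), ([301.0, 199.0], 0.74)]
stand [([208.0, 231.0], 0.72)]
mat [([172.0, 170.0], 0.65), ([330.0, 274.0], 0.62)]
diary [([172.0, 171.0], 0.82), ([278.0, 199.0], 0.59), ([273.0, 188.0], 0.39)]
calculator [([208.0, 232.0], 0.85)]
sticky_notes [([358.0, 208.0], 0.72)]
hole_punch [([227.0, 142.0], 0.65), ([172.0, 170.0], 0.47)]
{'clock': 1.1, 'qpos': array([ 1.22345779e+00,  4.93577083e-01,  1.34551235e+00,  1.39620969e-05,
        1.30253297e+00, -9.55140653e-02]), 'qd': array([ 1.12444375e-03, -2.39997135e-03, -1.52930972e-03,  1.16335638e-03,
        7.98725234e-06,  8.11626924e-04]), 'joint_efforts': array([-2.58510510e-03, -8.78718209e+01, -3.82238531e+01,  7.05141434e-02,
        4.41989279e-02,  8.15041108e-05]), 'position': array([0.15572737, 0.60527178, 0.21392503]), 'tcp_rot': array([-9.83352327e-06,  1.25581636e-01,  9.92083289e-01, -1.30320330e-05]), 'wrist_force': array([0.08695725, 0.31753686, 0.28814911]), 'ft_torque': array([-0.03422286,  0.00434105,  0.00484159]), 'finger_force': 0.0, 'finger_gap': 0.998183120713418}
```

View pics/top0.png

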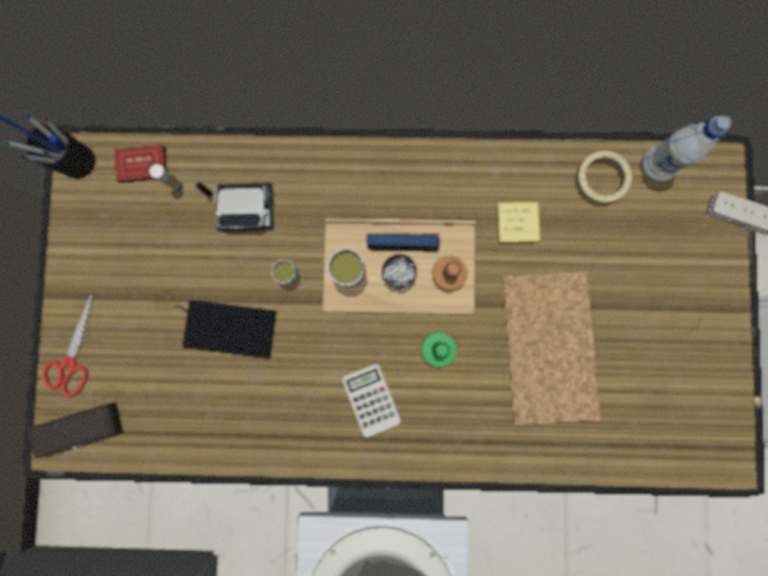

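View pics/scene0.png

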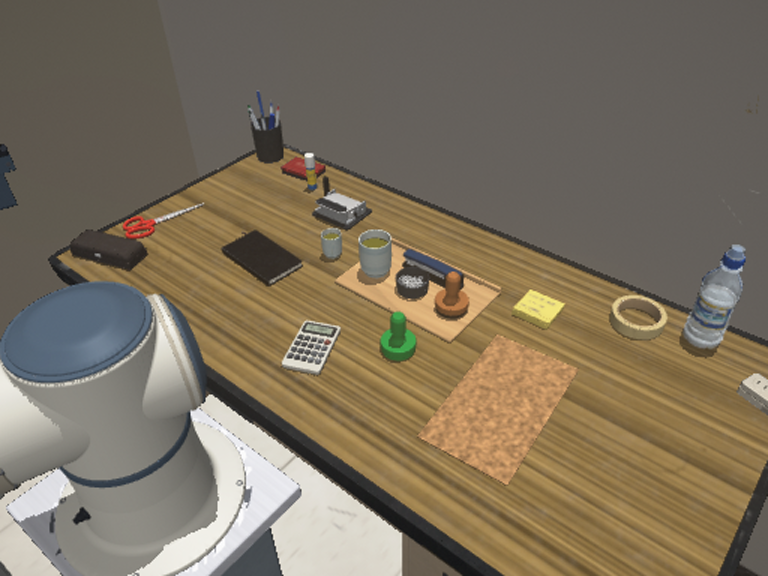

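The top view (1.5x) shows these candidates:
- **Cup:** the large one at (347,268) is on the stand; the small look-alike is at (285,272).
- **Stamp:** the wooden one is at (450,273) and the green look-alike at (440,350).
- **Other targets:** clip box (400,272), stapler (403,242), mat (552,347), and diary (230,328) with its ribbon at the left end.

I choose the large cup and the wooden stamp.

Run:
```python
from h import *
im=imaging.camera("top")
save("pics/crop.png",im[120:260,100:420],2.5)
def rect(l,z,k=0,near=None):
    ds=masks_of(l,"top")
    d=ds[0]
    m=d["pixels"].astype(np.uint8)
    if l in("diary","mat","stand"): m=cv2.morphologyEx(m,cv2.MORPH_CLOSE if l=="stand" else cv2.MORPH_OPEN,np.ones((5,5)))
    ys,xs=np.nonzero(m)
    pts=np.array([pix2w("top",(x,y),z)[:2] for x,y in zip(xs,ys)]).astype(np.float32)
    rr=cv2.minAreaRect(pts*1000)
    print(l,d["score"],d["location"],"rect c",np.round(rr[0],1),"size",np.round(rr[1],1),"ang",round(rr[2],1))
for l,z in [("stand",.008),("mat",.003),("diary",.015),("stapler",.044),("calculator",.014),("sticky_notes",.018),("hole_punch",.04)]: rect(l,z)
for l,z in [("tea_cup",.091),("clip_box",.038),("stamp",.03)]:
    for d in masks_of(l,"top"):
        ys,xs=np.nonzero(d["pixels"]);pts=np.array([pix2w("top",(x,y),z)[:2] for x,y in zip(xs,ys)],np.float32)*1000
        rr=cv2.minEnclosingCircle(pts);print(l,round(d["score"],2),np.round(d["location"]),np.round(rr[0],1),round(rr[1],1),np.round(pts.min(0)),np.round(pts.max(0)))
s=imaging.camera_params("wrist");print(np.round(s["tool_from_camera"],3),np.round(s["intrinsics"],0))
```

```text
Traceback (most recent call last):
  File "h.py", line 4, in pix2w
    p=imaging.camera_params(cam);K=np.array(p["intrinsics"]);R=np.array(p["R"]);t=np.array(p["t"])
ValueError: time passes only in moves, steps and waits
```

View pics/crop.png

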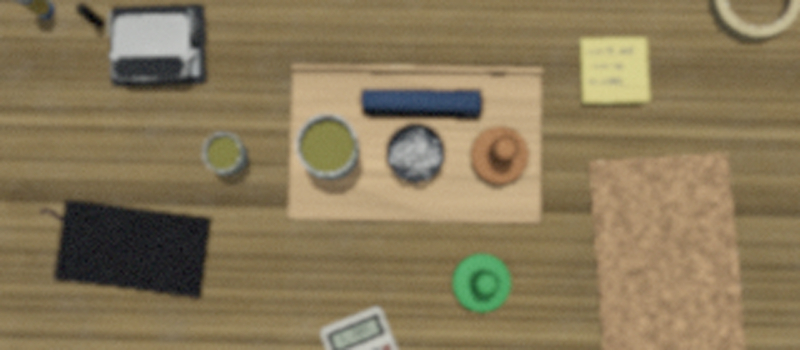

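The crop confirms the choice: the large cup at (328,147), the clip box at (415,153) and the wooden stamp at (500,155), all on the stand. I'll cache the camera parameters, since calling them per pixel hit a limit.

```bash
python3 - <<'E'
s=open('h.py').read()
s=s.replace("import find","import find").replace("p=imaging.camera_params(cam)","p=P(cam)")
s=s.replace("def pix2w","from functools import lru_cache\n@lru_cache(None)\ndef P(cam): return imaging.camera_params(cam)\ndef pix2w",1)
open('h.py','w').write(s)
E
python3 - <<'E'
from h import *
im=imaging.camera("top")
def W(m,z):
    ys,xs=np.nonzero(m);return np.array([pix2w("top",(x,y),z)[:2] for x,y in zip(xs,ys)],np.float32)*1000
for l,z in [("stand",.008),("mat",.003),("diary",.015),("stapler",.044),("calculator",.014),("sticky_notes",.018),("hole_punch",.04)]:
    ds=masks_of(l,"top")
    if not ds: print(l,"none");continue
    d=ds[0]; m=d["pixels"].astype(np.uint8)
    if l=="diary": m=cv2.morphologyEx(m,cv2.MORPH_OPEN,np.ones((5,5)))
    rr=cv2.minAreaRect(W(m,z))
    print(l,round(d["score"],2),np.round(d["location"]),"c",np.round(rr[0],1),"size",np.round(rr[1],1),"ang",round(rr[2],1))
for l,z in [("tea_cup",.091),("clip_box",.038),("stamp",.03)]:
    for d in masks_of(l,"top"):
        pts=W(d["pixels"],z)
        rr=cv2.minEnclosingCircle(pts);print(l,round(d["score"],2),np.round(d["location"]),np.round(rr[0],1),round(rr[1],1),np.round(pts.min(0)),np.round(pts.max(0)))
s=P("wrist");print(np.round(s["tool_from_camera"],3),np.round(s["intrinsics"],0))
E
```

```text
stand 0.93 [278. 172.] c [622.8 -20.6] size [182.9 290.6] ang 0.2
mat 0.79 [369. 232.] c [ 474.2 -311. ] size [281.8 165.2] ang 4.7
diary 0.66 [155. 219.] c [495.  298.7] size [173.9  93.4] ang 84.5
stapler 0.63 [269. 162.] c [661.9 -26.2] size [ 33.9 133.8] ang 1.0
calculator 0.63 [250. 267.] c [366.7  27. ] size [117.9  72.6] ang 23.1
sticky_notes 0.89 [342. 149.] c [ 708.3 -245. ] size [75.6 77.3] ang 0.9
hole_punch 0.79 [163. 133.] c [724.1 274.8] size [ 92.3 108.3] ang 2.2
tea_cup 0.54 [367. 233.] [ 474.1 -284.6] 143.0 [ 343. -364.] [ 606. -205.]
clip_box 0.64 [265. 183.] [607.8 -19.5] 32.8 [575. -50.] [640.  12.]
stamp 0.87 [300. 181.] [ 605.5 -115.5] 32.1 [ 575. -146.] [638. -87.]
stamp 0.67 [290. 238.] [463.8 -94.8] 34.2 [ 430. -127.] [497. -63.]
stamp 0.23 [343. 147.] [ 705.1 -241.4] 49.0 [ 668. -280.] [ 743. -204.]
[[-0.    -0.96  -0.279  0.077]
 [ 1.    -0.    -0.     0.   ]
 [-0.    -0.279  0.96  -0.171]
 [ 0.     0.     0.     1.   ]] [[328.   0. 256.]
 [  0. 328. 193.]
 [  0.   0.   1.]]
```

>>> {"name": "apply_moves", "arguments": {"motion": [[[0, 0, 0, -7.2], [0, 0, 0, -7.2], [-3.24, -3.79, 0, 0], [-3.24, -3.79, 0, 0], [-3.24, -3.79, 0, 0], [-3.24, -3.79, 0, 0], [-3.24, -3.79, 0, 0], [-3.24, -3.79, 0, 0], [-3.24, -3.79, 0, 0], [-3.24, -3.79, 0, 0], [-3.24, -3.79, 0, 0], [-3.24, -3.79, 0, 0], [-3.24, -3.79, 0, 0], [-3.24, -3.79, 0, 0], [-3.24, -3.79, 0, 0], [-3.24, -3.79, 0, 0]]], "grip": 0}}

```text
clock: 3.75
position: [0.61, 0.0731, 0.214]
tcp_rot: [0.0, 0.0, 1.0, 0.0]
wrist_force: [-0.2, 1.2, -0.4]
finger_gap: 0.997
finger_force: 0.0
```

Run:
```python
from h import *
print("rim",pix2w("top",(231.2,178.8),.091)*1000)
s=r.observe();print(s["clock"],s["position"],s["tcp_rot"],s["qpos"])
im=imaging.camera("wrist");save("pics/w1.png",im)
from scipy.spatial.transform import Rotation as Ro
q=s["tcp_rot"];R=Ro.from_quat([q[1],q[2],q[3],q[0]]).as_matrix();T=np.array(P("wrist")["tool_from_camera"]);K=np.array(P("wrist")["intrinsics"])
def ww(px,z):
    d=R@T[:3,:3]@np.linalg.inv(K)@[px[0],px[1],1.];c=s["position"]+R@T[:3,3];return (c+d*(z-c[2])/d[2])*1000
for l,z in [("tea_cup",.091),("stamp",.07),("clip_box",.038),("stapler",.044)]:
    print(l,[(np.round(d["location"]).tolist(),round(d["score"],2),np.round(ww(d["location"],z))) for d in find_in(l,"wrist")])
```

```text
rim [603.85143883  70.80802044  91.        ]
3.75 [0.61004218 0.07307065 0.21401984] [1.11171143e-04 3.13645061e-04 9.99999944e-01 4.51552798e-05] [ 2.20049643e-02  4.78328120e-01  1.37305375e+00  8.88044625e-05
  1.28998648e+00 -1.54818867e+00]
tea_cup [([254.0, 178.0], 0.8, array([603.,  71.,  91.])), ([369.0, 166.0], 0.59, array([592., 177.,  91.]))]
stamp [([84.0, 174.0], 0.95, array([604., -95.,  70.])), ([86.0, 27.0], 0.74, array([474., -74.,  70.]))]
clip_box [([16.0, 235.0], 0.69, array([ 682., -201.,   38.])), ([166.0, 169.0], 0.63, array([606., -23.,  38.]))]
stapler [([177.0, 214.0], 0.72, array([656., -14.,  44.]))]
```

View pics/w1.png

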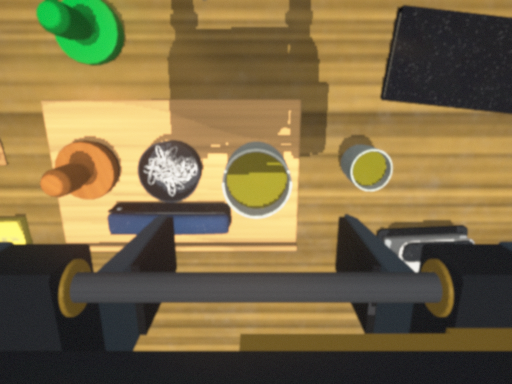

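The wrist view shows the large cup below at (258,178), the clip box at (170,168), the wooden stamp at (85,172) and the stapler at (170,215). Both cameras agree on the cup to within a few millimetres.

>>> {"name": "apply_moves", "arguments": {"motion": [[[0.4, -0.1, 0, 0], [0, 0, 3, 0], [0, 0, 3, 0], [0, 0, 3, 0], [0, 0, 3, 0], [0, 0, 2.2, 0], [0, 0, 2, 0], [0, 0, 0, 0]]], "grip": 0}}

```text
clock: 5.0
position: [0.6036, 0.0742, 0.0511]
tcp_rot: [-0.001, -0.0, 1.0, -0.0]
wrist_force: [0.4, -0.6, -0.1]
finger_gap: 0.997
finger_force: 0.0
```

>>> {"name": "apply_moves", "arguments": {"motion": [[[0, 0, 0, 0], [0, 0, 0, 0], [0, 0, 0, 0], [0, 0, 0, 0], [0, 0, 0, 0], [0, 0, 0, 0], [0, 0, 0, 0], [0, 0, 0, 0]]], "grip": 1}}

```text
clock: 6.0
position: [0.6055, 0.0737, 0.0527]
tcp_rot: [0.001, 0.0, 1.0, 0.0]
wrist_force: [-1.8, 2.4, 7.2]
finger_gap: 0.71
finger_force: 30.1
```

>>> {"name": "apply_moves", "arguments": {"motion": [[[0, 0, -2, 0], [0, 0, -3, 0], [0, 0, -3, 0], [0, 0, -3, 0], [0, 0, -3, 0], [0, 0, -1, 0], [0.42, -2, 0, 0], [0.42, -4, 0, 0], [0.42, -4, 0, 0], [0.42, -4, 0, 0], [0.42, -4, 0, 0], [0.42, -4, 0, 0], [0.42, -4, 0, 0], [0.42, -4, 0, 0], [0.42, -4, 0, 0], [0.42, -3.6, 0, 0], [0, 0, 0, 0], [0, 0, 0, 0]]]}}

```text
clock: 8.25
position: [0.5619, -0.3024, 0.2007]
tcp_rot: [-0.001, 0.001, 1.0, 0.001]
wrist_force: [0.1, 0.1, -2.7]
finger_gap: 0.717
finger_force: 30.0
```

>>> {"name": "apply_moves", "arguments": {"motion": [[[0, 0, 3, 0], [0, 0, 3, 0], [0, 0, 3, 0], [0, 0, 3, 0], [0, 0, 2, 0], [0, 0, 0.7, 0], [0, 0, 0.4, 0], [0, 0, 0.2, 0], [0, 0, 0, 0], [0, 0, 0, 0]]]}}

```text
clock: 9.5
position: [0.5631, -0.3026, 0.0494]
tcp_rot: [0.0, 0.0, 1.0, -0.0]
wrist_force: [-0.1, -0.3, -2.5]
finger_gap: 0.71
finger_force: 30.0
```

>>> {"name": "apply_moves", "arguments": {"motion": [[[0, 0, 0.1, 0], [0, 0, 0.1, 0], [0, 0, 0.1, 0], [0, 0, 0, 0], [0, 0, 0, 0]]]}}

```text
clock: 10.12
position: [0.5631, -0.3026, 0.0476]
tcp_rot: [0.001, 0.0, 1.0, -0.0]
wrist_force: [-5.1, 3.2, 22.5]
finger_gap: 0.713
finger_force: 30.2
```

>>> {"name": "apply_moves", "arguments": {"motion": [[[0, 0, 0, 0], [0, 0, 0, 0], [0, 0, 0, 0], [0, 0, 0, 0], [0, 0, 0, 0], [0, 0, -1, 0], [0, 0, -3, 0], [0, 0, -3, 0], [0, 0, -3, 0], [0, 0, -3, 0], [0, 0, -2.6, 0], [-0.84, 3.77, 0, 0], [-0.84, 3.77, 0, 0], [-0.84, 3.77, 0, 0], [-0.84, 3.77, 0, 0], [-0.84, 3.77, 0, 0], [0, 0, 0, 0], [0, 0, 0, 0]]], "grip": 0}}

```text
clock: 12.38
position: [0.6049, -0.1144, 0.2024]
tcp_rot: [0.0, 0.0, 1.0, -0.0]
wrist_force: [0.1, 0.3, -0.2]
finger_gap: 0.998
finger_force: 0.0
```

```bash
cat >> h.py <<'E'
from scipy.spatial.transform import Rotation as Ro
def wlook(items,name=None):
    s=r.observe();im=imaging.camera("wrist")
    if name: save(name,im)
    q=s["tcp_rot"];R=Ro.from_quat([q[1],q[2],q[3],q[0]]).as_matrix();T=np.array(P("wrist")["tool_from_camera"]);K=np.array(P("wrist")["intrinsics"])
    def ww(px,z):
        d=R@T[:3,:3]@np.linalg.inv(K)@[px[0],px[1],1.];c=s["position"]+R@T[:3,3];return (c+d*(z-c[2])/d[2])*1000
    for l,z in items:
        print(l,[(np.round(d["location"]).tolist(),round(d["score"],2),np.round(ww(d["location"],z))) for d in find_in(l,"wrist")])
    return ww
E
python3 - <<'E'
from h import *
wlook([("stamp",.04),("clip_box",.034),("stapler",.04),("tea_cup",.08)],"pics/w2.png")
E
```

```text
stamp [([257.0, 175.0], 0.88, array([ 605., -113.,   40.])), ([276.0, 32.0], 0.69, array([469., -96.,  40.]))]
clip_box [([343.0, 177.0], 0.55, array([608., -22.,  34.]))]
stapler [([320.0, 225.0], 0.94, array([660., -45.,  40.]))]
tea_cup [([511.0, 167.0], 0.6, array([588., 118.,  80.])), ([56.0, 137.0], 0.58, array([ 561., -291.,   80.]))]
```

View pics/w2.png

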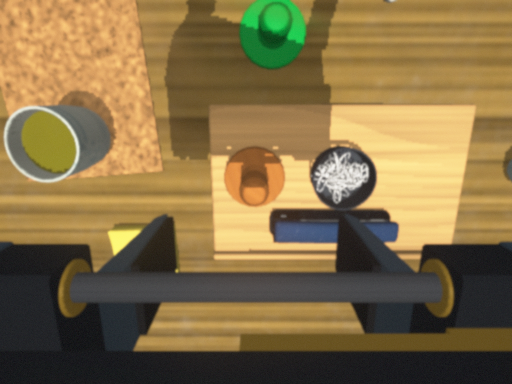

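The cup stands upright on the mat at (55,140), and the stamp is directly below the tool at (255,178).

>>> {"name": "apply_moves", "arguments": {"motion": [[[0, 0.1, 0, 0], [0, 0, 3, 0], [0, 0, 3, 0], [0, 0, 3, 0], [0, 0, 3, 0], [0, 0, 2.1, 0], [0, 0, 1, 0], [0, 0, 0, 0]]], "grip": 0}}

```text
clock: 13.62
position: [0.6048, -0.113, 0.0507]
tcp_rot: [-0.0, 0.0, 1.0, 0.0]
wrist_force: [0.1, 0.5, 0.0]
finger_gap: 0.998
finger_force: 0.0
```

>>> {"name": "apply_moves", "arguments": {"motion": [[[0, 0, 0, 0], [0, 0, 0, 0], [0, 0, 0, 0], [0, 0, 0, 0], [0, 0, 0, 0], [0, 0, 0, 0], [0, 0, 0, 0], [0, 0, 0, 0], [0, 0, 0, 0], [0, 0, 0, 0]]], "grip": 1}}

```text
clock: 14.88
position: [0.6049, -0.1129, 0.0508]
tcp_rot: [-0.0, 0.0, 1.0, 0.0]
wrist_force: [-0.2, -0.3, -1.6]
finger_gap: 0.304
finger_force: 30.0
```

>>> {"name": "apply_moves", "arguments": {"motion": [[[0, 0, -2, 0], [0, 0, -3, 0], [0, 0, -3, 0], [0, 0, -3, 0], [0, 0, -3, 0], [0, 0, -1, 0], [2.775, -2.54, 0, 0], [2.775, -2.54, 0, 0], [2.775, -2.54, 0, 0], [2.775, -2.54, 0, 0], [2.775, -2.54, 0, 0], [2.775, -2.54, 0, 0], [2.775, -2.54, 0, 0], [2.775, -2.54, 0, 0], [0, 0, 0, 0], [0, 0, 0, 0]]]}}

```text
clock: 16.88
position: [0.3829, -0.3158, 0.2004]
tcp_rot: [-0.0, 0.0, 1.0, 0.0]
wrist_force: [0.3, -0.7, -1.5]
finger_gap: 0.304
finger_force: 30.0
```

>>> {"name": "apply_moves", "arguments": {"motion": [[[0, 0, 3, 0], [0, 0, 3, 0], [0, 0, 3, 0], [0, 0, 3, 0], [0, 0, 2, 0], [0, 0, 0.7, 0], [0, 0, 0.4, 0], [0, 0, 0.2, 0], [0, 0, 0.1, 0], [0, 0, 0.1, 0], [0, 0, 0, 0], [0, 0, 0, 0]]]}}

```text
clock: 18.38
position: [0.3829, -0.3162, 0.046]
tcp_rot: [0.0, 0.0, 1.0, -0.0]
wrist_force: [0.7, 0.2, -0.7]
finger_gap: 0.3
finger_force: 30.0
```

>>> {"name": "apply_moves", "arguments": {"motion": [[[0, 0, 0.05, 0], [0, 0, 0, 0], [0, 0, 0, 0], [0, 0, 0, 0], [0, 0, 0, 0], [0, 0, 0, 0], [0, 0, -1.65, 0], [0, 0, -3, 0], [0, 0, -4, 0], [0, 0, -4, 0], [0, 0, -3, 0], [-2.48, 3.3, 0, 0], [-2.48, 3.3, 0, 0], [-2.48, 3.3, 0, 0], [-2.48, 3.3, 0, 0], [-2.48, 3.3, 0, 0], [-2.48, 3.3, 0, 0], [-2.48, 3.3, 0, 0], [-2.48, 3.3, 0, 0], [-2.48, 3.3, 0, 0]]], "grip": 0}}

```text
clock: 20.88
position: [0.6068, -0.018, 0.2018]
tcp_rot: [-0.0, 0.0, 1.0, -0.0]
wrist_force: [0.0, -1.3, 0.3]
finger_gap: 1.002
finger_force: 0.0
```

Run:
```python
from h import *
wlook([("clip_box",.034),("stapler",.04),("tea_cup",.08),("stamp",.05)],"pics/w3.png")
```

```text
clip_box [([250.0, 177.0], 0.61, array([609., -24.,  34.])), ([248.0, 224.0], 0.42, array([664., -26.,  34.]))]
stapler [([248.0, 227.0], 0.94, array([664., -27.,  40.]))]
tea_cup [([460.0, 172.0], 0.69, array([594., 168.,  80.])), ([8.0, 138.0], 0.67, array([ 563., -236.,   80.]))]
stamp [([174.0, 31.0], 0.89, array([472., -91.,  50.]))]
```

View pics/w3.png

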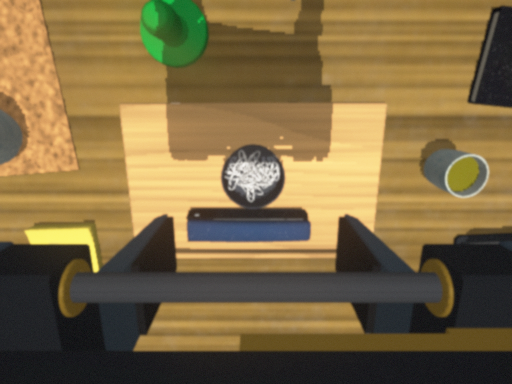

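The clip box is centred under the tool at (252,175) and the stapler is behind it at (248,225).

>>> {"name": "apply_moves", "arguments": {"motion": [[[0, -0.1, 0, 0], [0, 0, 3, 0], [0, 0, 3, 0], [0, 0, 4, 0], [0, 0, 3.5, 0], [0, 0, 2.5, 0], [0, 0, 1.5, 0], [0, 0, 1, 0], [0, 0, 0.3, 0], [0, 0, 0, 0]]], "grip": 0}}

```text
clock: 22.38
position: [0.6065, -0.0203, 0.0144]
tcp_rot: [0.0, 0.0, 1.0, -0.0]
wrist_force: [0.5, -0.5, -0.2]
finger_gap: 0.998
finger_force: 0.0
```

>>> {"name": "apply_moves", "arguments": {"motion": [[[0, 0, 0, 0], [0, 0, 0, 0], [0, 0, 0, 0], [0, 0, 0, 0], [0, 0, 0, 0], [0, 0, 0, 0], [0, 0, 0, 0]]], "grip": 1}}

```text
clock: 23.25
position: [0.6064, -0.0202, 0.0142]
tcp_rot: [0.0, 0.0, 1.0, -0.0]
wrist_force: [-0.9, 0.7, 5.1]
finger_gap: 0.723
finger_force: 30.0
```

>>> {"name": "apply_moves", "arguments": {"motion": [[[0, 0, -1.8, 0], [0, 0, -3, 0], [0, 0, -4, 0], [0, 0, -4, 0], [0, 0, -4, 0], [0, 0, -2, 0], [1.66, -3.61, 0, 0], [1.66, -3.61, 0, 0], [1.66, -3.61, 0, 0], [1.66, -3.61, 0, 0], [1.66, -3.61, 0, 0], [1.66, -3.61, 0, 0], [1.66, -3.61, 0, 0], [1.66, -3.61, 0, 0], [0, 0, 0, 0], [0, 0, 0, 0]]]}}

```text
clock: 25.25
position: [0.4733, -0.3086, 0.2025]
tcp_rot: [0.0, 0.0, 1.0, 0.0]
wrist_force: [-0.0, 0.9, -1.2]
finger_gap: 0.725
finger_force: 30.0
```

>>> {"name": "apply_moves", "arguments": {"motion": [[[0, 0, 3, 0], [0, 0, 4, 0], [0, 0, 4, 0], [0, 0, 4, 0], [0, 0, 2, 0], [0, 0, 1.1, 0], [0, 0, 0.6, 0], [0, 0, 0.2, 0], [0, 0, 0.2, 0], [0, 0, 0.1, 0], [0, 0, 0, 0], [0, 0, 0, 0]]]}}

```text
clock: 26.75
position: [0.4733, -0.3091, 0.0101]
tcp_rot: [0.0, 0.0, 1.0, -0.0]
wrist_force: [0.2, -1.0, -0.3]
finger_gap: 0.72
finger_force: 30.0
```

>>> {"name": "apply_moves", "arguments": {"motion": [[[0, 0, 0.1, 0], [0, 0, 0, 0], [0, 0, 0, 0], [0, 0, 0, 0], [0, 0, 0, 0], [0, 0, -1.3, 0], [0, 0, -4, 0], [0, 0, -5, 0], [0, 0, -5, 0], [0, 0, -4, 0], [-2.39, 3.56, 0, 0], [-2.39, 3.56, 0, 0], [-2.39, 3.56, 0, 0], [-2.39, 3.56, 0, 0], [-2.39, 3.56, 0, 0], [-2.39, 3.56, 0, 0], [-2.39, 3.56, 0, 0], [-2.39, 3.56, 0, 0]]], "grip": 0}}

```text
clock: 29.0
position: [0.6651, -0.0229, 0.203]
tcp_rot: [0.0, 0.0, 1.0, -0.0]
wrist_force: [-0.7, 0.4, -0.6]
finger_gap: 1.002
finger_force: 0.0
```

>>> {"name": "apply_moves", "arguments": {"motion": [[[0, 0, 0, 10], [0, 0, 0, 10], [0, 0, 0, 10], [0, 0, 0, 10], [0, 0, 0, 10], [0, 0, 0, 10], [0, 0, 0, 10], [0, 0, 0, 10], [0, 0, 0, 10], [0, 0, 0, 0], [0, 0, 0, 0]]], "grip": 0.35}}

```text
clock: 30.38
position: [0.6646, -0.0242, 0.2024]
tcp_rot: [0.0, 0.706, 0.708, 0.0]
wrist_force: [0.1, -0.1, -1.6]
finger_gap: 0.651
finger_force: 0.0
```

Run:
```python
from h import *
print(r.observe()["position"],r.observe()["tcp_rot"])
ww=wlook([("stapler",.044)])
d=masks_of("stapler","wrist")
ys,xs=np.nonzero(d[0]["pixels"]);pts=np.array([ww((x,y),.044)[:2] for x,y in zip(xs,ys)],np.float32)
print(cv2.minAreaRect(pts))
save("pics/w4.png",imaging.camera("wrist"));save("pics/t4.png",imaging.camera("top")[120:300,100:420],2.4)
```

```text
[ 0.66455777 -0.02424233  0.20239059] [1.29001198e-04 7.05790339e-01 7.08420760e-01 8.61587207e-05]
stapler [([261.0, 174.0], 0.84, array([672., -20.,  44.]))]
((669.2686767578125, -23.792617797851562), (31.183408737182617, 134.87747192382812), 0.3309476673603058)
```

View pics/w4.png

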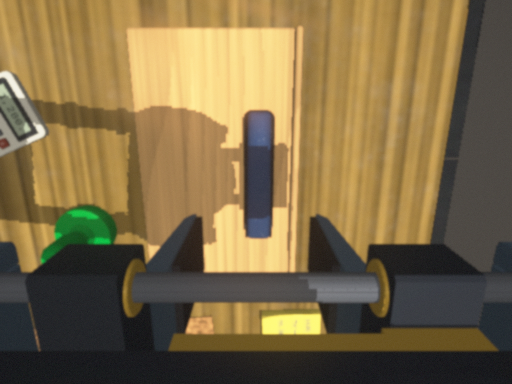

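View pics/t4.png

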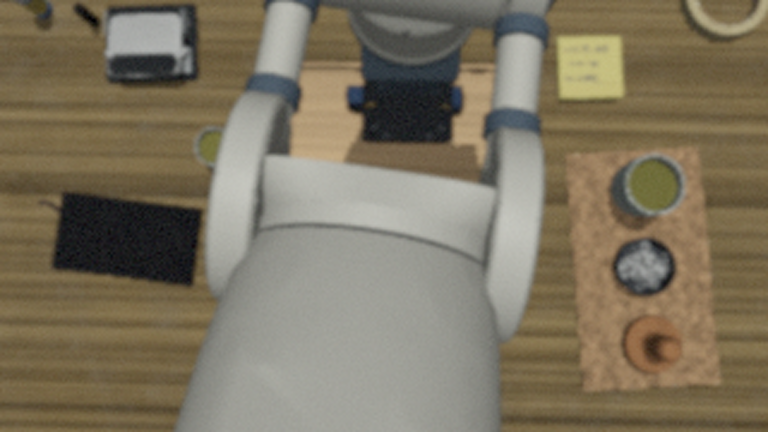

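All three stand on the mat: cup (653,185), clip box (645,265) and stamp (655,343). The wrist view shows the stapler at (259,174), parallel to the pads.

>>> {"name": "apply_moves", "arguments": {"motion": [[[0.15, 0.25, 0, 0], [0, 0, 4, 0], [0, 0, 4, 0], [0, 0, 4, 0], [0, 0, 3, 0], [0, 0, 2, 0], [0, 0, 0.7, 0], [0, 0, 0.3, 0], [0, 0, 0, 0]]], "grip": 0.45}}

```text
clock: 31.75
position: [0.6676, -0.0228, 0.0227]
tcp_rot: [0.0, 0.707, 0.707, 0.0]
wrist_force: [0.6, 0.7, -0.1]
finger_gap: 0.552
finger_force: 0.0
```

>>> {"name": "apply_moves", "arguments": {"motion": [[[0, 0, 0, 0], [0, 0, 0, 0], [0, 0, 0, 0], [0, 0, 0, 0], [0, 0, 0, 0], [0, 0, 0, 0]]], "grip": 1}}

```text
clock: 32.5
position: [0.6673, -0.0228, 0.0222]
tcp_rot: [0.0, 0.707, 0.707, 0.0]
wrist_force: [0.2, 0.5, 5.4]
finger_gap: 0.258
finger_force: 30.0
```

>>> {"name": "apply_moves", "arguments": {"motion": [[[0, 0, -1, 0], [0, 0, -3, 0], [0, 0, -4, 0], [0, 0, -4, 0], [0, 0, -4, 0], [0, 0, -2, 0], [3.215, -1.73, 0, 0], [3.215, -1.73, 0, 0], [3.215, -1.73, 0, 0], [3.215, -1.73, 0, 0], [3.215, -1.73, 0, 0], [3.215, -1.73, 0, 0], [3.215, -1.73, 0, 0], [3.215, -1.73, 0, 0], [3.215, -1.73, 0, 0], [3.215, -1.73, 0, 0], [0, 0, 0, 5.3], [0, 0, 0, 0], [0, 0, 0, 0]]]}}

```text
clock: 34.88
position: [0.4944, 0.2985, 0.2021]
tcp_rot: [0.0, 0.739, 0.674, -0.0]
wrist_force: [-0.3, -0.2, -2.2]
finger_gap: 0.262
finger_force: 30.0
```

Run:
```python
from h import *
ww=wlook([("stapler",.17)],"pics/w5.png")
d=masks_of("diary","wrist")
for e in d[:2]:
  ys,xs=np.nonzero(e["pixels"]);pts=np.array([ww((x,y),.015)[:2] for x,y in zip(xs,ys)],np.float32)
  print(e["score"],cv2.minAreaRect(pts))
```

```text
stapler []
0.73 ((499.751708984375, 328.9449157714844), (169.60191345214844, 92.65287017822266), 84.17843627929688)
```

View pics/w5.png

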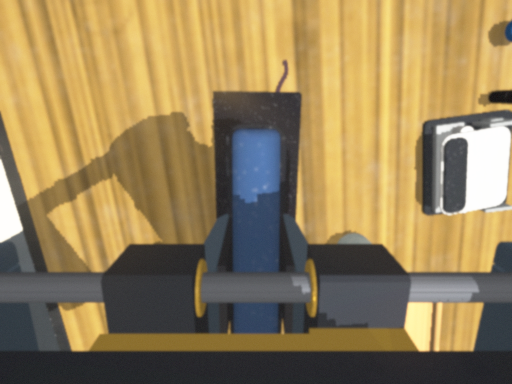

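Run:
```python
from h import *
ww=wlook([])
for p in [(214,92),(301,93),(257,92.5)]: print(p,ww(p,.015))
im=imaging.camera("top");save("pics/t5.png",im[180:260,100:220],5)
g=cv2.cvtColor(im,cv2.COLOR_RGB2GRAY)
print(w2pix("top",(.495,.2987,.015)))
for p in [(103,203),(127,201)]:pass
```

```text
(214, 92) [460.98667612 387.2160531   15.        ]
(301, 93) [551.11309073 377.81232302  15.        ]
(257, 92.5) [505.50481826 382.56530668  15.        ]
[152.61458319 218.78198189]
```

View pics/t5.png

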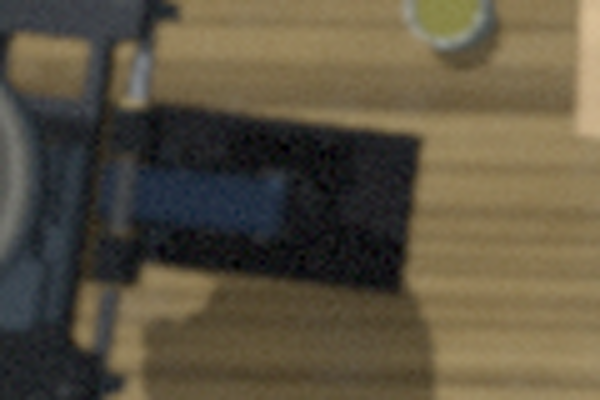

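The wrist view puts the diary's far edge at row 92, so the middle is about (497, 299), matching the top view. The top crop shows the stapler aligned over the cover. I'll lower it.

>>> {"name": "apply_moves", "arguments": {"motion": [[[0, 0.1, 3, 0], [0, 0, 4, 0], [0, 0, 4, 0], [0, 0, 3, 0], [0, 0, 2, 0], [0, 0, 0.7, 0], [0, 0, 0.3, 0], [0, 0, 0.2, 0], [0, 0, 0.1, 0], [0, 0, 0, 0], [0, 0, 0, 0]]]}}

```text
clock: 36.5
position: [0.4953, 0.2988, 0.0291]
tcp_rot: [0.0, 0.739, 0.674, 0.0]
wrist_force: [-0.0, 0.3, -2.6]
finger_gap: 0.258
finger_force: 30.0
```

>>> {"name": "apply_moves", "arguments": {"motion": [[[0, 0, 0.1, 0], [0, 0, 0.05, 0], [0, 0, 0, 0], [0, 0, 0, 0]]]}}

```text
clock: 37.0
position: [0.4954, 0.2988, 0.0288]
tcp_rot: [0.0, 0.739, 0.674, 0.0]
wrist_force: [-5.5, -2.9, 24.7]
finger_gap: 0.259
finger_force: 30.0
```

>>> {"name": "apply_moves", "arguments": {"motion": [[[0, 0, 0, 0], [0, 0, 0, 0], [0, 0, 0, 0], [0, 0, 0, 0], [0, 0, 0, 0], [0, 0, -1.45, 0], [0, 0, -4, 0], [0, 0, -4, 0], [0, 0, -4, 0], [0, 0, -4, 0], [0, 0, 0, -9.53], [0, 0, 0, -9.53], [0, 0, 0, -9.53], [0, 0, 0, -9.53], [0, 0, 0, -9.53], [0, 0, 0, -9.53], [0, 0, 0, -9.53], [0, 0, 0, -9.53], [0, 0, 0, -9.53], [0, 0, 0, -9.53]]], "grip": 0.3}}

```text
clock: 39.5
position: [0.4952, 0.2987, 0.203]
tcp_rot: [0.0, -0.003, 1.0, 0.0]
wrist_force: [0.1, 0.4, -0.5]
finger_gap: 0.7
finger_force: 0.0
```

Run:
```python
from h import *
s=r.observe();print(s["position"],s["tcp_rot"])
ww=wlook([("stapler",.051)],"pics/w6.png")
for l,z in (("stapler",.051),("diary",.015)):
  e=masks_of(l,"wrist")[0]
  ys,xs=np.nonzero(e["pixels"]);print(l,e["score"],cv2.minAreaRect(np.array([ww((x,y),z)[:2] for x,y in zip(xs,ys)],np.float32)))
```

```text
[0.49516693 0.29871838 0.20298094] [ 3.12206611e-04 -2.52724372e-03  9.99996747e-01  1.44809847e-04]
stapler [([253.0, 174.0], 0.93, array([491., 296.,  51.]))]
stapler 0.7 ((490.8037414550781, 296.0731506347656), (133.19374084472656, 35.03724670410156), 84.58777618408203)
diary 0.86 ((497.7243957519531, 314.115234375), (194.8651123046875, 93.95582580566406), 84.2284927368164)
```

View pics/w6.png

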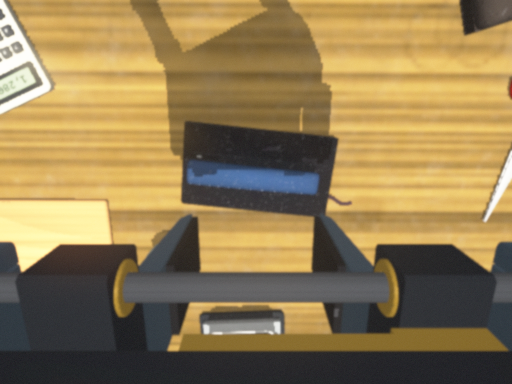

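Run:
```python
from h import *
ww=wlook([])
c=np.array([ww(p,.015) for p in [(184,122),(338,138),(328,215),(182,202)]]);print(np.round(c),c.mean(0))
print(np.linalg.norm(c[0]-c[1]),np.linalg.norm(c[0]-c[3]))
print(ww((253,175),.047))
```

```text
[[442. 223.  15.]
 [460. 388.  15.]
 [549. 382.  15.]
 [532. 214.  15.]] [495.80932    301.94460519  15.        ]
166.64619465112838 90.07761956425237
[493.35498092 296.22470206  47.        ]
```

The stapler lies on the diary within about 5 mm of the middle and about 1° of lengthwise. Next I put the clip box back.

>>> {"name": "apply_moves", "arguments": {"motion": [[[0.17, -2.5, 0, 0], [0.17, -4.3, 0, 0], [0.17, -4.5, 0, 0], [0.17, -4.5, 0, 0], [0.17, -4.5, 0, 0], [0.17, -4.5, 0, 0], [0.17, -4.5, 0, 0], [0.17, -4.5, 0, 0], [0.17, -4.5, 0, 0], [0.17, -4.5, 0, 0], [0.17, -4.5, 0, 0], [0.17, -4.5, 0, 0], [0.17, -4.5, 0, 0], [0, -4.5, 0, 0], [0, 0, 0, 0], [0, 0, 0, 0]]], "grip": 0}}

```text
clock: 41.75
position: [0.4726, -0.3088, 0.2019]
tcp_rot: [-0.0, 0.001, 1.0, 0.0]
wrist_force: [0.6, 0.7, -0.6]
finger_gap: 1.001
finger_force: 0.0
```

Run:
```python
from h import *
print(r.observe()["position"])
wlook([("clip_box",.03),("tea_cup",.05),("stamp",.03)])
```

```text
[ 0.47264955 -0.30880585  0.20189389]
clip_box [([252.0, 177.0], 0.87, array([ 477., -312.,   30.]))]
tea_cup [([261.0, 254.0], 0.88, array([ 557., -304.,   50.]))]
stamp [([250.0, 89.0], 0.98, array([ 387., -314.,   30.])), ([301.0, 329.0], 0.58, array([ 669., -253.,   30.])), ([456.0, 169.0], 0.57, array([468., -96.,  30.]))]
```

>>> {"name": "apply_moves", "arguments": {"motion": [[[-0.07, 0, 3, 0], [0, 0, 4, 0], [0, 0, 4, 0], [0, 0, 4, 0], [0, 0, 2, 0], [0, 0, 1.2, 0], [0, 0, 0.6, 0], [0, 0, 0.4, 0], [0, 0, 0, 0]]], "grip": 0}}

```text
clock: 43.08
position: [0.4738, -0.3094, 0.0103]
tcp_rot: [0.0, 0.0, 1.0, -0.0]
wrist_force: [-0.4, 0.2, 0.1]
finger_gap: 0.997
finger_force: 0.0
```

>>> {"name": "apply_moves", "arguments": {"motion": [[[0, 0, 0, 0], [0, 0, 0, 0], [0, 0, 0, 0], [0, 0, 0, 0], [0, 0, 0, 0], [0, 0, 0, 0], [0, 0, -1.2, 0], [0, 0, -4, 0], [0, 0, -5, 0], [0, 0, -5, 0], [0, 0, -4, 0], [0, 0, 0, 0]]], "grip": 1}}

```text
clock: 44.58
position: [0.4747, -0.3102, 0.2055]
tcp_rot: [0.002, 0.0, 1.0, -0.002]
wrist_force: [-0.2, 0.3, -1.7]
finger_gap: 0.723
finger_force: 30.0
```

>>> {"name": "apply_moves", "arguments": {"motion": [[[-1.66, 3.61, 0, 0], [-1.66, 3.61, 0, 0], [-1.66, 3.61, 0, 0], [-1.66, 3.61, 0, 0], [-1.66, 3.61, 0, 0], [-1.66, 3.61, 0, 0], [-1.66, 3.61, 0, 0], [-1.66, 3.61, 0, 0], [0, 0, 0, 0], [0, 0, 3, 0], [0, 0, 4, 0], [0, 0, 4, 0], [0, 0, 4, 0], [0, 0, 2, 0], [0, 0, 1, 0], [0, 0, 0.5, 0], [0, 0, 0.2, 0], [0, 0, 0, 0], [0, 0, 0, 0]]]}}

```text
clock: 46.95
position: [0.6068, -0.0206, 0.0155]
tcp_rot: [0.0, 0.0, 1.0, -0.0]
wrist_force: [-0.0, 0.1, -0.6]
finger_gap: 0.723
finger_force: 30.0
```

>>> {"name": "apply_moves", "arguments": {"motion": [[[0, 0, 0.1, 0], [0, 0, 0, 0], [0, 0, 0, 0], [0, 0, 0, 0], [0, 0, 0, 0], [0, 0, -1.8, 0], [0, 0, -4, 0], [0, 0, -4, 0], [0, 0, -5, 0], [0, 0, -4, 0], [2.48, -3.29, 0, 0], [2.48, -3.29, 0, 0], [2.48, -3.29, 0, 0], [2.48, -3.29, 0, 0], [2.48, -3.29, 0, 0], [2.48, -3.29, 0, 0], [2.48, -3.29, 0, 0], [2.48, -3.29, 0, 0], [2.48, -3.29, 0, 0], [0, 0, 0, 0]]], "grip": 0}}

```text
clock: 49.45
position: [0.3819, -0.3183, 0.2031]
tcp_rot: [0.0, 0.002, 1.0, -0.001]
wrist_force: [0.5, 0.8, 0.6]
finger_gap: 1.001
finger_force: 0.0
```

>>> {"name": "apply_moves", "arguments": {"motion": [[[0, 0, 3, 0], [0, 0, 3, 0], [0, 0, 4, 0], [0, 0, 3, 0], [0, 0, 2, 0], [0, 0, 0.5, 0], [0, 0, 0, 0], [0, 0, 0, 0]]], "grip": 0}}

```text
clock: 50.45
position: [0.3837, -0.3168, 0.0479]
tcp_rot: [0.001, 0.0, 1.0, -0.001]
wrist_force: [-0.7, -0.1, -0.4]
finger_gap: 0.997
finger_force: 0.0
```

>>> {"name": "apply_moves", "arguments": {"motion": [[[0, 0, 0, 0], [0, 0, 0, 0], [0, 0, 0, 0], [0, 0, 0, 0], [0, 0, 0, 0], [0, 0, 0, 0], [0, 0, 0, 0], [0, 0, 0, 0], [0, 0, 0, 0]]], "grip": 1}}

```text
clock: 51.58
position: [0.3831, -0.3164, 0.0468]
tcp_rot: [-0.0, 0.0, 1.0, 0.0]
wrist_force: [-0.6, 0.3, -1.1]
finger_gap: 0.297
finger_force: 30.0
```

>>> {"name": "apply_moves", "arguments": {"motion": [[[0, 0, -1.5, 0], [0, 0, -3, 0], [0, 0, -4, 0], [0, 0, -4, 0], [0, 0, -3, 0], [-2.77, 2.54, 0, 0], [-2.77, 2.54, 0, 0], [-2.77, 2.54, 0, 0], [-2.77, 2.54, 0, 0], [-2.77, 2.54, 0, 0], [-2.77, 2.54, 0, 0], [-2.77, 2.54, 0, 0], [-2.77, 2.54, 0, 0], [0, 0, 0, 0], [0, 0, 0, 0]]]}}

```text
clock: 53.45
position: [0.6044, -0.1134, 0.2025]
tcp_rot: [-0.0, 0.0, 1.0, -0.0]
wrist_force: [-0.5, -1.1, -1.2]
finger_gap: 0.293
finger_force: 30.0
```

>>> {"name": "apply_moves", "arguments": {"motion": [[[0, 0, 3, 0], [0, 0, 4, 0], [0, 0, 4, 0], [0, 0, 2.5, 0], [0, 0, 0.8, 0], [0, 0, 0.4, 0], [0, 0, 0.2, 0], [0, 0, 0, 0], [0, 0, 0, 0]]]}}

```text
clock: 54.58
position: [0.6051, -0.1134, 0.0534]
tcp_rot: [0.0, 0.0, 1.0, -0.0]
wrist_force: [-0.2, -0.4, -1.0]
finger_gap: 0.3
finger_force: 30.0
```

>>> {"name": "apply_moves", "arguments": {"motion": [[[0, 0, 0.1, 0], [0, 0, 0, 0], [0, 0, 0, 0], [0, 0, 0, 0], [0, 0, 0, 0], [0, 0, 0, 0], [0, 0, -1, 0], [0, 0, -4, 0], [0, 0, -4, 0], [0, 0, -4, 0], [0, 0, -2, 0], [0.84, -3.79, 0, 0], [0.84, -3.79, 0, 0], [0.84, -3.79, 0, 0], [0.84, -3.79, 0, 0], [0.84, -3.79, 0, 0], [0, 0, 0, 0], [0, 0, 0, 0]]], "grip": 0}}

```text
clock: 56.82
position: [0.5628, -0.3025, 0.2024]
tcp_rot: [0.0, 0.0, 1.0, 0.0]
wrist_force: [-0.9, 0.3, -0.2]
finger_gap: 0.999
finger_force: 0.0
```

>>> {"name": "apply_moves", "arguments": {"motion": [[[0, 0, 3, 0], [0, 0, 3, 0], [0, 0, 4, 0], [0, 0, 3, 0], [0, 0, 1.5, 0], [0, 0, 0.9, 0], [0, 0, 0, 0], [0, 0, 0, 0]]], "grip": 0}}

```text
clock: 57.82
position: [0.5633, -0.3032, 0.0489]
tcp_rot: [0.001, 0.0, 1.0, -0.0]
wrist_force: [-1.2, -0.1, 1.3]
finger_gap: 1.001
finger_force: 0.0
```

>>> {"name": "apply_moves", "arguments": {"motion": [[[0, 0, 0, 0], [0, 0, 0, 0], [0, 0, 0, 0], [0, 0, 0, 0], [0, 0, 0, 0], [0, 0, 0, 0], [0, 0, 0, 0]]], "grip": 1}}

```text
clock: 58.7
position: [0.5629, -0.3029, 0.0482]
tcp_rot: [0.0, 0.0, 1.0, -0.0]
wrist_force: [-1.1, 1.2, 5.5]
finger_gap: 0.706
finger_force: 30.0
```

>>> {"name": "apply_moves", "arguments": {"motion": [[[0, 0, -1.4, 0], [0, 0, -3, 0], [0, 0, -4, 0], [0, 0, -4, 0], [0, 0, -3, 0], [-0.43, 2.8, 0, 0], [-0.43, 4, 0, 0], [-0.43, 4, 0, 0], [-0.43, 4, 0, 0], [-0.43, 4, 0, 0], [-0.43, 4, 0, 0], [-0.43, 4, 0, 0], [-0.43, 4, 0, 0], [-0.43, 4, 0, 0], [-0.43, 2.8, 0, 0], [0, 0, 0, 0], [0, 0, 0, 0]]]}}

```text
clock: 60.82
position: [0.6058, 0.0727, 0.2023]
tcp_rot: [0.0, 0.0, 1.0, -0.0]
wrist_force: [0.0, 0.2, -4.1]
finger_gap: 0.715
finger_force: 30.0
```

>>> {"name": "apply_moves", "arguments": {"motion": [[[0, 0, 3, 0], [0, 0, 4, 0], [0, 0, 4, 0], [0, 0, 2.5, 0], [0, 0, 0.7, 0], [0, 0, 0.4, 0], [0, 0, 0.2, 0], [0, 0, 0, 0], [0, 0, 0, 0]]]}}

```text
clock: 61.95
position: [0.6062, 0.0731, 0.0545]
tcp_rot: [0.0, 0.0, 1.0, 0.0]
wrist_force: [-0.4, 0.6, -3.0]
finger_gap: 0.707
finger_force: 30.0
```

>>> {"name": "apply_moves", "arguments": {"motion": [[[0, 0, 0.1, 0], [0, 0, 0.05, 0], [0, 0, 0, 0], [0, 0, 0, 0]]]}}

```text
clock: 62.45
position: [0.6063, 0.0731, 0.0532]
tcp_rot: [0.0, 0.0, 1.0, 0.0]
wrist_force: [-3.0, -0.1, 7.8]
finger_gap: 0.712
finger_force: 30.1
```

Contact. I'll release the cup, rise and pull back for a final look.

>>> {"name": "apply_moves", "arguments": {"motion": [[[0, 0, 0, 0], [0, 0, 0, 0], [0, 0, 0, 0], [0, 0, 0, 0], [0, 0, 0, 0], [0, 0, -1, 0], [0, 0, -4, 0], [0, 0, -4, 0], [0, 0, -4, 0], [0, 0, -2, 0], [2, 4.5, 0, 0], [2, 4.5, 0, 0], [2, 4.5, 0, 0], [2, 4.5, 0, 0], [2, 4.5, 0, 0], [2, 4.5, 0, 0], [2, 4.5, 0, 0], [2, 4.5, 0, 0], [2, 4.5, 0, 0], [0, 0, 0, 0]]], "grip": 0}}

```text
clock: 64.95
position: [0.4245, 0.4808, 0.2029]
tcp_rot: [0.0, -0.001, 1.0, 0.0]
wrist_force: [0.9, -0.6, 0.5]
finger_gap: 1.004
finger_force: 0.0
```

>>> {"name": "apply_moves", "arguments": {"motion": [[[2, 4, 0, 0], [2, 4, 0, 0], [2, 4, 0, 0], [2, 4, 0, 0], [0, 0, 0, 0], [0, 0, 0, 0]]]}}

```text
clock: 65.7
position: [0.3468, 0.6373, 0.2026]
tcp_rot: [0.0, 0.0, 1.0, -0.0]
wrist_force: [0.5, -0.4, 0.0]
finger_gap: 0.997
finger_force: 0.0
```

Run:
```python
from h import *
s=r.observe();print(s["position"],s["clock"])
save("pics/t9.png",imaging.camera("top")[120:300,100:420],2.4)
for l,z in [("clip_box",.038),("stamp",.03),("tea_cup",.091),("stapler",.051)]:
    for d in masks_of(l,"top")[:2]:
        ys,xs=np.nonzero(d["pixels"]);pts=np.array([pix2w("top",(x,y),z)[:2] for x,y in zip(xs,ys)],np.float32)*1000
        print(l,round(d["score"],2),cv2.minEnclosingCircle(pts) if l!="stapler" else cv2.minAreaRect(pts))
```

```text
[0.34678032 0.63733289 0.2025858 ] 65.7
clip_box 0.92 ((607.60009765625, -22.162174224853516), 33.792972564697266)
stamp 0.76 ((606.7538452148438, -114.06128692626953), 33.04004669189453)
stamp 0.58 ((463.79949951171875, -96.80451965332031), 32.323219299316406)
tea_cup 0.96 ((606.4359130859375, 71.47313690185547), 34.48814392089844)
tea_cup 0.58 ((598.9735107421875, -106.73979187011719), 32.96615982055664)
stapler 0.59 ((494.9460144042969, 289.8428955078125), (148.81863403320312, 34.98129653930664), 83.31617736816406)
```

View pics/t9.png

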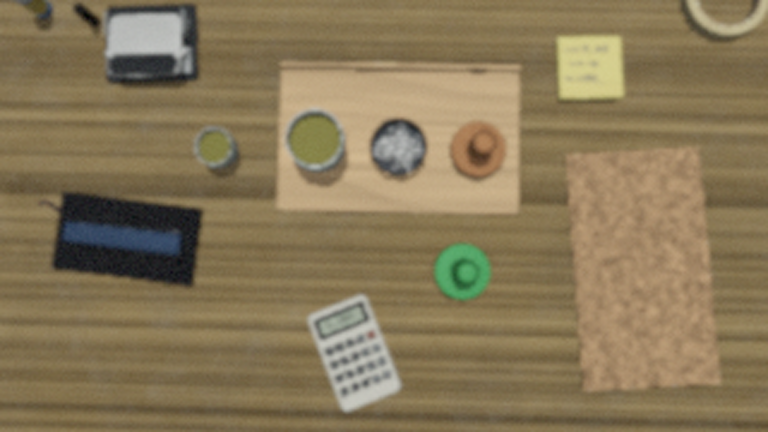

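The final top view shows the cup (315,140), clip box (399,147) and wooden stamp (478,149) back on their spots to within about 3 mm. The stapler (122,238) lies within about 5 mm of the diary's middle (127,239), the bystanders look unmoved, and the arm is clear.

```bash
python3 -c "
from h import *
print(r.job_done())"
```

```text
the job is handed in; nothing more can be done
None
```

The job is handed in, with no verdict returned: the stapler lies lengthwise on the diary about 5 mm from its middle, and the cup, clip box and stamp are back on their original spots to within about 3 mm.

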